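Fill the wheel magazine and gauge the last wheel

TASK

Clear the worn red-rimmed wheel off the gauge and leave it lying in the blue tray. Drop every white-rimmed wheel flat, one on top of another, into the clear tube magazine; after that stand the yellow-rimmed wheel flat and centred on the gauge under the foot, press the foot down onto it for about a second so the gauge reads its width, let the foot spring back up, and put the yellow wheel into the tube last, on top. Leave the other things on the bench where they are.

Things in the scene. Friction and masses are not known exactly. Their poses are not given: they have to be found in the camera images.
- magazine: Fixed tube magazine: blue base plate 115 x 115 x 14 mm with an upright clear slippery tube, inside width 59 mm, outside 67 mm, its wall ending 171 mm above the table, where a blue rim begins. A 19 mm viewing slot runs up its -x side. Origin: underside of the base, on the tube's axis; the tube's floor is 14 mm above it. Five wheels fit; the fifth then stands about 10 mm out.
- magazine_mouth (a point): Centre of the tube's mouth, on its axis, level with the top of the flared blue rim, 184 mm above the table; the rim is about 80 mm across outside and guides a wheel in.
- gauge: Fixed thickness gauge: aluminium plate 14 mm thick, 92 mm wide (y), from 125 mm in front (-x, open side, towards the robot) to 100 mm behind (+x) the foot's axis; origin: underside of the plate on that axis. Upright column 30 mm wide, 164 mm tall, its face 70 mm behind the axis. A 16 mm wide orange arm reaches from it over the plate to 12 mm in front of the axis, carrying the foot.
- gauge_anvil (a point): Point on top of the gauge plate, 14 mm above the table, right below the foot: where the wheel is to be centred. Axes as the gauge. Wheels go in and out by the open front (-x), held by the sides with a finger either side of the arm, or pushed. A pair of stops 12 mm high, within 25 mm of the middle (y), have their faces 30 mm behind: a wheel touching it is 3 mm past the axis.
- gauge_foot (a joint): Gauge reading: height in m of the foot's underside above the plate. A spring holds it up at about 0.046; pressed down it goes to 0 with nothing below, 0.036 on a wheel. It takes about 2.7 N to start and 3.5 N at 0.036; let go, it rises again. The foot is a steel disc 20 mm across.
- gauge_pad (a point): Top of the red push pad, 26 mm across, on the arm straight above the foot, 15 mm above the foot's underside: 75 mm above the table when up, 65 mm with the foot on a wheel. Press it straight down.
- tray: Open blue tray for worn wheels, 115 x 135 mm (x, y) outside, 32 mm high, walls and floor 4 mm thick. Fixed; origin: centre of the underside.
- wheel_yellow: Model-car wheel with black foam tyre and yellow rim discs on both faces: cylinder 54 mm across, 36 mm wide, about 70 g; origin at its centre, z its axle. At the start it lies flat (axle vertical) on the table with its origin at 18 mm.
- wheel_red: Worn wheel, same size, with red rim discs, 54 mm across, 36 mm wide, origin at its centre, z its axle. At the start it lies flat on the gauge plate under the raised foot.
- wheel1: Model-car wheel with black foam tyre and white rim discs on both faces: cylinder 54 mm across, 36 mm wide, about 70 g; origin at its centre, z its axle. It lies flat on the table (origin 18 mm up) at the start. Two to four of the four white ones are there; the others are absent.
- wheel2: Model-car wheel with black foam tyre and white rim discs on both faces: cylinder 54 mm across, 36 mm wide, about 70 g; origin at its centre, z its axle. It lies flat on the table (origin 18 mm up) at the start. Two to four of the four white ones are there; the others are absent.
- wheel3: Model-car wheel with black foam tyre and white rim discs on both faces: cylinder 54 mm across, 36 mm wide, about 70 g; origin at its centre, z its axle. It lies flat on the table (origin 18 mm up) at the start. Two to four of the four white ones are there; the others are absent.
- wheel4: Model-car wheel with black foam tyre and white rim discs on both faces: cylinder 54 mm across, 36 mm wide, about 70 g; origin at its centre, z its axle. It lies flat on the table (origin 18 mm up) at the start. Two to four of the four white ones are there; the others are absent.
- screwdriver: Bystander: an orange-handled screwdriver, lying on the table, not to be disturbed; origin near its middle.
- glue_jar: Bystander: a small yellow jar, 52 mm across, standing on the table, not to be disturbed; origin at the centre of its underside.
- cleaner_can: Bystander: a tall blue spray can with a red cap, standing on the table, not to be disturbed; origin at the centre of its underside.
- brush: Bystander: a brush, lying on the table, not to be disturbed; origin near its middle.
- wrench: Bystander: a wrench, lying on the table, not to be disturbed; origin near its middle.
- screw_cup: Bystander: an open white cup, 72 mm across, standing on the table, not to be disturbed; origin at the centre of its underside.
- oil_bottle: Bystander: a small bottle, 40 mm across, standing on the table, not to be disturbed; origin at the centre of its underside.

How it is judged (in metres and radians):
On the way, in this order (a step that is already met when the one before it is completed fails the run):
1. all the white-rimmed wheels are in the tube, and the yellow-rimmed one is not (horizontal distance between each of wheel1, wheel2, wheel3, wheel4 and magazine below 0.007 m and z of wheel1 in the frame of magazine between 0 and 0.182 m and z of wheel2 in the frame of magazine between 0 and 0.182 m and z of wheel3 in the frame of magazine between 0 and 0.182 m and z of wheel4 in the frame of magazine between 0 and 0.182 m and horizontal distance between wheel_yellow and magazine above 0.04 m), for 0.2 s.
2. the yellow-rimmed wheel stands on the gauge, centred under the foot within 15 mm, and the foot is pressed onto it and reads its width, 36 mm within 2 mm (horizontal distance between wheel_yellow and gauge_anvil below 0.015 m and value of joint gauge_foot between 0.034 and 0.038 m and contact force between gauge_foot and wheel_yellow above 0.5 N), for 0.3 s.
At the end, for the whole second after the job is handed in: Every wheel that is there, white- and yellow-rimmed, is inside the tube (centre within 7 mm of its axis and no higher than 182 mm above the table), the red-rimmed wheel lies in the tray, the gauge foot is up again (above 43 mm) (horizontal distance between each of wheel1, wheel2, wheel3, wheel4, wheel_yellow and magazine below 0.007 m and z of wheel1 in the frame of magazine between 0 and 0.182 m and z of wheel2 in the frame of magazine between 0 and 0.182 m and z of wheel3 in the frame of magazine between 0 and 0.182 m and z of wheel4 in the frame of magazine between 0 and 0.182 m and z of wheel_yellow in the frame of magazine between 0 and 0.182 m and x of wheel_red in the frame of tray between -0.045 and 0.045 m and y of wheel_red in the frame of tray between -0.055 and 0.055 m and z of wheel_red in the frame of tray below 0.034 m and value of joint gauge_foot above 0.043 m); the robot touches nothing.
It fails at once if a bystander on the bench is shoved more than 40 mm from its place (distance of any of screwdriver, glue_jar, cleaner_can, brush, wrench, screw_cup, oil_bottle from where it was at the start of the episode above 0.04 m).
Of wheel1, wheel2, wheel3, wheel4 only 2 to 4 are there at a start; the rules pass over those that are not, and their reading is None.
At some moment in a run one of wheel1, wheel2, wheel3, wheel4, wheel_yellow, wheel_red may be knocked a few centimetres aside while the robot is not near it.
It also fails if it takes over 210 s, if anything falls off the work surface, if the arm or the gripper's body presses on something with over 40 N, if the wrist force passes 120 N, or if a joint passes its speed limit or range.

ROBOT

A 7-joint arm with a two-finger parallel gripper is mounted at the origin on the work surface. World frame = base frame: x ahead of the robot, y to its left, z up, the work surface at z = 0. Lengths are in mm, angles in rad, forces in N, time in s.
With the tool pointing down it reaches from about 400 to 875 mm from the base axis. Payload 19.3 kg.
Tool frame: the origin (TCP) lies at the very end of the fingers, on their centre line; the grasp point (between the pads) lies 19 mm behind it (grip_point_offset is the z of the grasp point in the tool frame, in mm); z points along the fingers, y is the line along which they close (so a half turn about z gives the same grasp; the last joint's range is limited). The gripper opens to 85 mm and grips with 20 to 120 N. Pads are 22 mm wide; open, the fingers measure 114 mm over their backs; the gripper's body (76 mm by 85 mm) begins 54 mm behind the grasp point. The pads swing forward as they close: fully open they stand 13 mm farther back than shut.
Start: joints at [-1.333, 0.521, -0.036, 1.599, 0.021, 1.021, -0.113], TCP at [189.37, 595.612, 231.291] pointing down, gripper open.
Joint ranges: [-2.91, 2.91], [-0.3, 2.13], [-1.5, 1.42], [0.17, 2.43], [-1.26, 4.41], [0.16, 1.93], [-2.52, 2.52]. Speed limits (rad/s): [1.89, 1.89, 2.39, 2.39, 3.01, 3.01, 3.01].

INTERFACE

Orientations are given as a 3x3 rotation matrix whose columns are the frame's x, y, z axes.
In Python, from workcell import movep, movel, goto_joints, open_gripper, clamp, wait, inverse_kinematics, read_state, camera, PlanningError, finish_job, grip_point_offset gives the robot as it stands. Calls block until the motion is done:
- movep(position, orientation): joint-space move of the TCP to a pose.
- movel(position, frame=None, max_speed=150, guard=None): straight line of the TCP; frame=None keeps the orientation; max_speed is the mean speed in mm/s. With guard (N) it stops when the force on the tool has changed by that much, and returns True; else False.
- goto_joints(angles): joint-space move.
- open_gripper() and clamp(): open the fingers fully, or close them until they stop; the grip force is fixed at half the most.
- wait(seconds).
- inverse_kinematics(position, orientation): joint angles nearest the present ones, or None.
- read_state(): the state.
- camera(name): name is "scene" or "top" or "wrist"; returns a dict with "image" (420x560x3 uint8, blue, green, red), "range_z" (420x560 float32, mm along the optical axis (not along the pixel's ray), 0 where there is no reading), "fx", "fy", "cx", "cy" (pixels), "dist_coeffs" ([k1, k2, p1, p2, k3] as OpenCV has them; the pictures are not rectified), "cam_to_world" (4x4, takes a point from camera to world coordinates). Camera axes: x right, y up, looking along -z (the intrinsics and any distortion apply to the point x, -y, -z); pixel columns grow to the right and rows downward; lengths in mm; the calibration is good to about 2 mm. A picture is of the moment at which its call begins.
A pose or a line that the arm cannot do raises PlanningError and nothing moves.
- finish_job(): hands the job in; it is judged then, once.
The state is a dict: "time": time; "qpos": joint angles; "qvel": joint speeds; "joint_efforts": joint torques, N m; "eef_pos": TCP position; "tool_rot": TCP orientation; "ft_force": force on the tool from outside, world axes, zero at the start; "torque": the same for the moment, N m; "finger_gap": finger opening in mm; "gripper_force": force on a finger pad.
Only numpy, scipy, OpenCV 4.12 (cv2) and the standard library are available. Lean on these libraries where they do the work, as an engineer would, in place of code of your own. Each camera call takes 0.05 s, during which the arm holds its last target. There are 200 camera calls.

## Working session

There is one attempt and no reset: what is moved stays moved. The work goes in short steps, each a Python script; the robot and the scene stay as the last script left them, time stands still between calls to the robot, and variables do not carry over. Pictures are saved under pics/ and viewed, at most 14 in all, crops included, and the job is handed in when it is done.

```bash
ls; mkdir -p pics; cat > h.py <<'E'
import numpy as np, cv2
from workcell import *
def snap(n):
    c=camera(n); c['image']=np.array(c['image']); c['range_z']=np.array(c['range_z']); return c
def K(c): return np.array([[c['fx'],0,c['cx']],[0,c['fy'],c['cy']],[0,0,1.]]), np.array(c['dist_coeffs'],float)
def ray(c,uv):
    k,d=K(c); p=cv2.undistortPoints(np.array(uv,float).reshape(-1,1,2),k,d).reshape(-1,2)
    T=np.array(c['cam_to_world']); r=np.c_[p[:,0],-p[:,1],-np.ones(len(p))]
    return T[:3,3], r@T[:3,:3].T
def onplane(c,uv,z):
    o,r=ray(c,uv); return o+r*((z-o[2])/r[:,2])[:,None]
def proj(c,P):
    k,d=K(c); T=np.linalg.inv(np.array(c['cam_to_world'])); q=np.atleast_2d(P)@T[:3,:3].T+T[:3,3]
    return cv2.projectPoints(q*[1,-1,-1],np.zeros(3),np.zeros(3),k,d)[0].reshape(-1,2)
E
python3 - <<'E'
from h import *
for n in ("scene","top"):
    c=snap(n); cv2.imwrite(f"pics/{n}0.png",c['image']); np.savez(f"pics/{n}0.npz",**c)
    print(n,np.round(c['cam_to_world'],3).tolist(),c['fx'],c['dist_coeffs'])
print(read_state()['time'],np.round(read_state()['tool_rot'],3).tolist(), grip_point_offset)
E
```

```text
pics
scene [[0.17, -0.738, 0.653, 1405.434], [0.985, 0.116, -0.125, -208.648], [0.017, 0.665, 0.747, 1099.199], [0.0, 0.0, 0.0, 1.0]] 429.24668288646353 [-0.0670044  0.         0.         0.         0.       ]
top [[-0.022, 0.992, -0.127, 435.572], [-1.0, -0.022, 0.002, -57.219], [-0.001, 0.127, 0.992, 1156.937], [0.0, 0.0, 0.0, 1.0]] 391.5359998995054 [-0.094025  0.        0.        0.        0.      ]
0.1 [[-0.953, 0.303, -0.0], [0.303, 0.953, -0.001], [-0.0, -0.001, -1.0]] -18.700000000000003
```

View pics/top0.png

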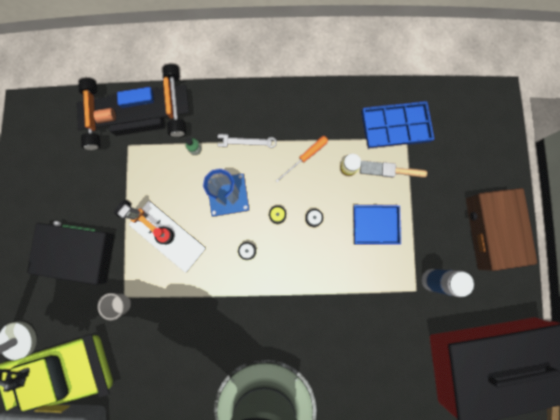

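View pics/scene0.png

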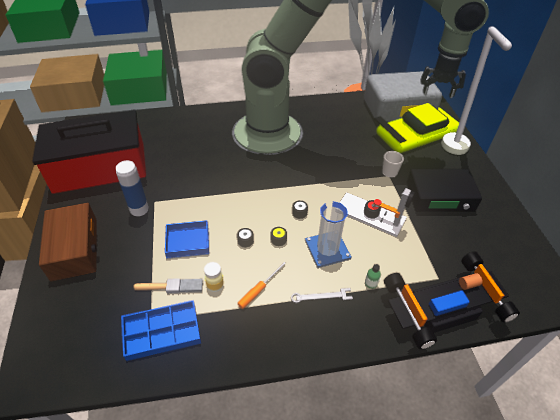

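Top view: yellow wheel (277,214), whites (247,250) and (314,217), gauge with red wheel and pad (163,235), its open front toward lower right, magazine (225,188), tray (377,225). Only two white wheels are present.

```bash
cat >> h.py <<'E'
def cloud(c):
    h,w=c['range_z'].shape; u,v=np.meshgrid(np.arange(w),np.arange(h)); uv=np.c_[u.ravel(),v.ravel()].astype(float)
    o,r=ray(c,uv); return (o+r*c['range_z'].reshape(-1,1)).reshape(h,w,3)
def blobs(m,amin=8):
    n,l,s,ce=cv2.connectedComponentsWithStats(m.astype(np.uint8)); 
    return [(ce[i],s[i,4],l==i) for i in range(1,n) if s[i,4]>=amin]
def hsv(c): return cv2.cvtColor(c['image'],cv2.COLOR_BGR2HSV)
E
cat > meas.py <<'E'
from h import *
for n in ("top","scene"):
    c=dict(np.load(f"pics/{n}0.npz")); P=cloud(c); H=hsv(c); h,s,v=[H[...,i].astype(int) for i in range(3)]
    X,Y,Z=P[...,0],P[...,1],P[...,2]; ws=(X>300)&(X<800)&(abs(Y)<450)
    print(n,'table z',np.median(Z[ws&(abs(Z)<15)]))
    for nm,m in dict(yel=(h>22)&(h<35)&(s>150)&(v>100),red=((h<6)|(h>174))&(s>150)&(v>80),blue=(h>100)&(h<120)&(s>150)&(v>60)).items():
        for ce,a,l in blobs(m&ws,15):
            print(nm,np.round(ce,1),a,'Zmed',np.round(np.median(Z[l]),1),'mean',np.round(P[l].mean(0)[:2],1),'plane36',np.round(onplane(c,ce,36)[0,:2],1))
    # by height : wheels-like tops
    m=ws&(Z>28)&(Z<44)
    for ce,a,l in blobs(m,60):
        (uv,r)=cv2.minEnclosingCircle(np.argwhere(l)[:,::-1].astype(np.float32)); q=P[l][:,:2]
        print('h36',np.round(ce,1),a,'mean',np.round(q.mean(0),1),'rect',np.round((q.min(0)+q.max(0))/2,1),np.round(np.ptp(q,0),1))
    m=ws&(Z>8)&(Z<20)
    for ce,a,l in blobs(m,150):
        q=P[l][:,:2].astype(np.float32); print('h14',np.round(ce,1),a,cv2.minAreaRect(q))
    v2=cv2.resize(c['image'][165:300,100:420] if n=='top' else c['image'][180:300,150:430],None,fx=2.5,fy=2.5,interpolation=cv2.INTER_CUBIC)
    cv2.imwrite(f"pics/{n}_crop.png",v2)
E
python3 meas.py
```

```text
top table z 0.6205830575499931
red [161.3 234.2] 145 Zmed 51.4 mean [507.7 276.7] plane36 [509.7 286. ]
blue [385.3 139.8] 375 Zmed 5.9 mean [ 781.4 -382.2] plane36 [ 775.9 -376.9]
blue [227.4 194.6] 666 Zmed 14.8 mean [615.5  89.2] plane36 [620.9  93.3]
blue [376.3 224.4] 1585 Zmed 4.4 mean [ 526.2 -341.5] plane36 [ 524.2 -335.5]
h36 [277.5 213.8] 268 mean [561.6 -51. ] rect [561.4 -51. ] [52.3 49.4]
h36 [379.9 227.2] 248 mean [ 516.3 -347. ] rect [ 524.5 -340. ] [117.  140.3]
h36 [314.4 217. ] 274 mean [ 550.  -157.1] rect [ 550.1 -156.5] [52.9 52.2]
h36 [107.7 246.3] 64 mean [477.1 445. ] rect [475.4 443.7] [81.4 12.1]
h36 [246.6 250.4] 278 mean [458.5  39.4] rect [459.6  38.5] [51.5 51.6]
h14 [380.8 168.7] 410 ((690.955078125, -375.3462829589844), (150.083984375, 42.95808410644531), 84.16246032714844)
h14 [230.5 198.1] 915 ((625.4591064453125, 96.69171142578125), (117.23141479492188, 115.94173431396484), 8.036663055419922)
h14 [170.2 238.5] 1779 ((505.8988037109375, 277.7987976074219), (226.02349853515625, 93.77404022216797), 50.36656188964844)
scene table z 0.6291115557885405
ye
[... 480 characters left out ...]
8.1] rect [ 525.9 -340.6] [120.2 132.8]
h36 [278.1 233.5] 192 mean [566.1 -51.3] rect [563.1 -51.3] [55.  53.2]
h36 [244.5 234.6] 186 mean [ 554.3 -157.2] rect [ 552.9 -158. ] [51.3 51.7]
h36 [327.3 249.7] 62 mean [653.4  87.7] rect [648.5  92.6] [32.7 60.7]
h36 [183.9 304. ] 61 mean [ 770.9 -353.7] rect [ 780. -361.] [39.9 73.8]
h14 [371.2 214.2] 984 ((508.1683654785156, 278.90777587890625), (225.75912475585938, 99.93391418457031), 50.30942916870117)
h14 [326.3 252.4] 621 ((629.175048828125, 96.65860748291016), (116.78450012207031, 116.78044891357422), 7.78497838973999)
h14 [181.5 285.1] 459 ((694.1359252929688, -375.2346496582031), (150.1622314453125, 42.26235580444336), 82.09315490722656)
```

View pics/top_crop.png

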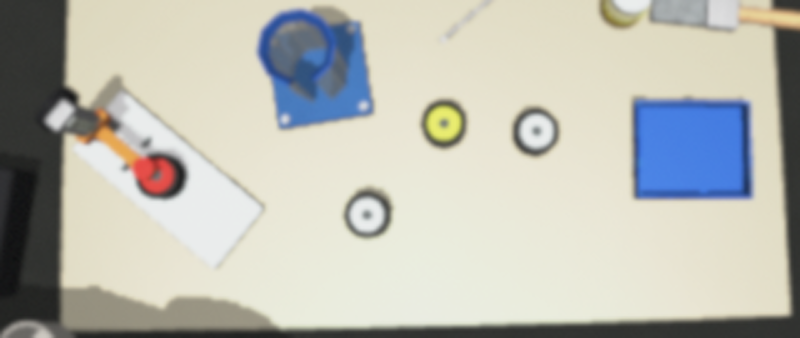

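```bash
cat >> h.py <<'E'
MAG=np.array([627.,96.7]); ANV=np.array([515.,288.]); GY=np.deg2rad(50.3); GX=np.array([np.cos(GY),np.sin(GY)]); TRAY=np.array([525.,-340.3]); ZT=260
def rot(phi):
    y=np.array([np.cos(phi),np.sin(phi),0]); z=np.array([0,0,-1.]); return np.c_[np.cross(y,z),y,z]
def best(p,phi):
    c=[(abs(q[6]),f) for f in (phi,phi+np.pi) if (q:=inverse_kinematics(p,rot(f))) is not None]
    return rot(min(c)[1])
def go(xy,z,phi=None):
    phi=np.arctan2(xy[1],xy[0]) if phi is None else phi
    p=[xy[0],xy[1],z]; movep(p,best(p,phi))
def ml(xy,z,**k): return movel([float(xy[0]),float(xy[1]),float(z)],**k)
def up(z=ZT,**k): p=read_state()['eef_pos']; return ml(p,z,**k)
def wheels(cams=("top","scene")):
    out=[]
    for n in cams:
        c=snap(n); P=cloud(c); H=hsv(c); X,Y,Z=P[...,0],P[...,1],P[...,2]
        for ce,a,l in blobs((X>300)&(X<800)&(abs(Y)<450)&(Z>28)&(Z<44),60):
            q=P[l][:,:2]; e=np.ptp(q,0)
            if e.min()<44 or e.max()>64: continue
            xy=(q.min(0)+q.max(0))/2
            hh=H[l].astype(int); col='Y' if ((hh[:,0]>22)&(hh[:,0]<35)&(hh[:,1]>140)).mean()>.15 else 'R' if (((hh[:,0]<6)|(hh[:,0]>174))&(hh[:,1]>140)).mean()>.15 else 'W'
            out.append((n,col,np.round(xy,1),np.round(e,0)))
    return out
def st(m=''):
    s=read_state(); print(m,'t',round(s['time'],1),'p',np.round(s['eef_pos'],1),'gap',round(s['finger_gap'],1),'gf',np.round(s['gripper_force'],1),'ft',np.round(s['ft_force'],1))
E
python3 - <<'E'
from h import *
for n in("top","scene"):
    c=dict(np.load(f"pics/{n}0.npz"));P=cloud(c).reshape(-1,3);d=P[:,:2]-ANV;gx=d@GX;gy=d@[-GX[1],GX[0]]
    for a in range(-40,110,10):
        m=(gx>a)&(gx<a+10)&(abs(gy)<30); print(a,np.round(np.percentile(P[m,2],[50,95,100])),end=' ') if m.any() else 0
    m=(P[:,2]>60)&(P[:,2]<90)&(abs(gx)<30)&(abs(gy)<40); print('\npad',np.round(gx[m].mean(),1),np.round(gy[m].mean(),1),m.sum(), 'rim',end=' ')
    m=(P[:,2]>174)&(P[:,2]<195)&(np.hypot(*(P[:,:2]-MAG).T)<60); q=P[m,:2]; print(m.sum(),(q.min(0)+q.max(0))/2,np.ptp(q,axis=0))
phi=GY-np.pi/2
go(ANV-115*GX,120,phi); st(); ml(ANV-115*GX,30); 
c=snap("wrist"); cv2.imwrite("pics/wr1.png",c['image']); np.savez("pics/wr1.npz",**c); st()
E
```

```text
-40 [30. 51. 53.] -30 [47. 51. 52.] -20 [50. 74. 78.] -10 [51. 76. 78.] 0 [52. 76. 76.] 10 [18. 72. 73.] 20 [15. 70. 71.] 30 [22. 72. 73.] 40 [14. 71. 73.] 50 [14. 71. 73.] 60 [ 86. 154. 167.] 70 [ 93. 165. 167.] 80 [151. 166. 167.] 90 [158. 165. 166.] 100 [  3. 161. 162.] 
pad 5.9 0.3 107 rim 269 [627.36946374  97.40157783] [77.31996963 76.977712  ]
-40 [27. 51. 53.] -30 [47. 54. 55.] -20 [48. 59. 74.] -10 [51. 75. 78.] 0 [49. 75. 78.] 10 [26. 73. 75.] 20 [15. 71. 74.] 30 [21. 70. 73.] 40 [15. 70. 71.] 50 [15. 71. 75.] 60 [ 15. 131. 153.] 70 [ 99. 163. 167.] 80 [ 89. 163. 166.] 90 [137. 165. 168.] 100 [  2. 144. 161.] 
pad 7.2 -2.7 77 rim 173 [627.85710748  96.718555  ] [81.28884585 81.0560434 ]
 t 1.9 p [441.5 200.6 120.1] gap 85.4 gf 0.0 ft [ 0.3 -0.2  0.1]
 t 2.7 p [442.  199.8  30.8] gap 85.4 gf 0.0 ft [ 0.3 -0.4  0.5]
```

View pics/wr1.png

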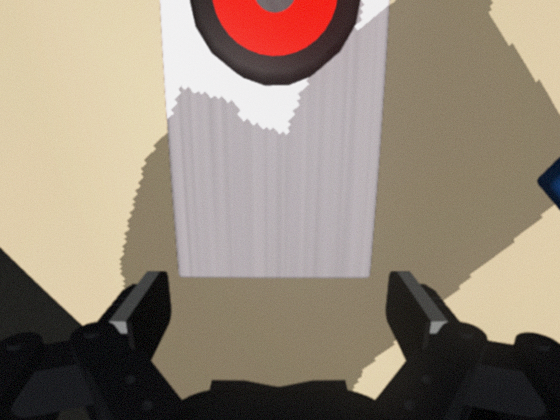

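```bash
cat >> h.py <<'E'
def gaugewheel(c,zlo=44,zhi=56):
    P=cloud(c).reshape(-1,3); d=P[:,:2]-ANV; gx=d@GX; gy=d@[-GX[1],GX[0]]
    m=(P[:,2]>zlo)&(P[:,2]<zhi)&(abs(gx)<60)&(abs(gy)<45)
    q=np.c_[gx,gy][m]; b=[]   # front edge: min gx for each gy bin, circle r=27
    for y in np.arange(-18,19,4):
        s=q[abs(q[:,1]-y)<2]; 
        if len(s)>1: b.append((np.percentile(s[:,0],1),y))
    from scipy.optimize import least_squares
    b=np.array(b); r=least_squares(lambda p:np.hypot(b[:,0]-p[0],b[:,1]-p[1])-27,[0,0],loss='soft_l1')
    return np.round(r.x,1),round(r.cost,1),np.round([q[:,1].min(),q[:,1].max()],1)
E
python3 - <<'E'
from h import *
for n in("top0","scene0","wr1"):
    c=dict(np.load(f"pics/{n}.npz")); print(n,gaugewheel(c))
c=dict(np.load("pics/wr1.npz")); P=cloud(c).reshape(-1,3);d=P[:,:2]-ANV;gx=d@GX;gy=d@[-GX[1],GX[0]]
m=(P[:,2]>8)&(P[:,2]<20)&(gx<-60)&(gx>-140)&(abs(gy)<60); print('plate front',np.percentile(gx[m],[.5,2]),np.percentile(gy[m],[.5,99.5]),np.median(P[m,2]))
E
```

```text
top0 (array([-11.9,  -2.2]), np.float64(2.4), array([-26.6,  26.7]))
scene0 (array([-6.4, -4.8]), np.float64(15.4), array([-30.4,  24.6]))
wr1 (array([-9.9,  0.7]), np.float64(0.2), array([-25.5,  27.6]))
plate front [-123.03211781 -121.71648528] [-43.55285804  46.77564503] 13.785580076939794
```

```bash
cat >> h.py <<'E'
GN=np.array([-GX[1],GX[0]]); ANV=ANV+GX+GN
E
python3 - <<'E'
from h import *
g=ANV-11*GX
ml(ANV-115*GX,24); f=ml(g,24,max_speed=100,guard=10); st('in %s'%f)
clamp(); st('grip'); up(27,max_speed=30); ml(ANV-120*GX,27,max_speed=120); up(150); st('out')
c=snap("wrist"); cv2.imwrite("pics/wr2.png",c['image'])
go(TRAY,150,np.pi/2); ml(TRAY,37); st(); open_gripper(); wait(.3); up(200); st()
for w in wheels(): print(w)
c=snap("wrist"); cv2.imwrite("pics/wr3.png",c['image'])
E
```

```text
in False t 4.1 p [507.6 280.4  24. ] gap 85.5 gf 0.0 ft [0.5 0.4 0.5]
grip t 4.5 p [507.8 280.7  24.5] gap 52.6 gf 61.3 ft [-3.4 -2.1  9.8]
out t 6.8 p [438.3 197.6 149.4] gap 52.4 gf 62.7 ft [-0.5 -0.5 -1. ]
 t 9.7 p [ 525.4 -340.6   37.8] gap 52.5 gf 62.7 ft [-1.5 -0.1 -1.2]
 t 11.7 p [ 524.7 -340.   199.2] gap 85.3 gf 0.0 ft [0.1 0.3 0.1]
('top', 'Y', array([561.5, -50.9]), array([52., 50.]))
('top', 'W', array([ 550.2, -156.6]), array([53., 53.]))
('top', 'W', array([459.7,  38.6]), array([52., 51.]))
('scene', 'W', array([460.1,  39.5]), array([54., 52.]))
('scene', 'Y', array([564.4, -51.7]), array([52., 52.]))
('scene', 'R', array([ 529.2, -339.8]), array([56., 52.]))
('scene', 'W', array([ 552.8, -158.3]), array([54., 52.]))
```

View pics/wr3.png

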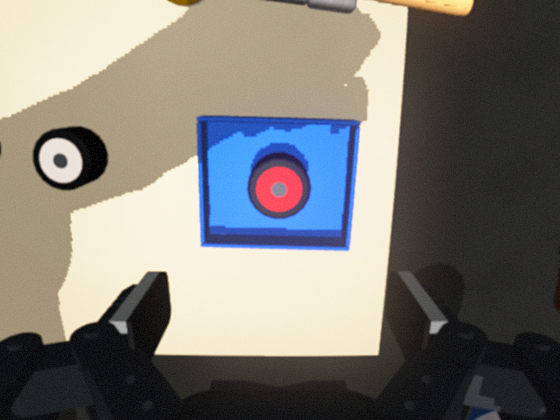

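The red wheel (278,190) lies flat in the middle of the tray. Next the white wheels, starting with the one nearest the tray.

```bash
cat >> h.py <<'E'
MAG=np.array([627.4,97.0])
def pick(xy,z=10):
    go(xy,150); 
    open_gripper(); f=ml(xy,z,guard=15); st('down %s'%f); clamp(); st('grip'); up(ZT,max_speed=200)
def insert(z=186):
    go(MAG,ZT); f=ml(MAG,z,max_speed=80,guard=12); st('mag %s'%f); open_gripper(); wait(.4); up(ZT); st('rel')
def tube():
    for n in ("top","scene"):
        c=snap(n);P=cloud(c);m=np.hypot(P[...,0]-MAG[0],P[...,1]-MAG[1])<24; z=P[...,2][m]; print(n,'tube z',np.histogram(z,np.arange(0,220,20))[0])
E
python3 - <<'E'
from h import *
pick([551.3,-157.3]); insert(); go(np.array([500,-60]),ZT)
tube()
for w in wheels(): print(w)
c=snap("scene"); cv2.imwrite("pics/sc4.png",cv2.resize(c['image'][170:290,230:400],None,fx=4,fy=4,interpolation=cv2.INTER_CUBIC)); st()
E
```

```text
down False t 14.0 p [ 551.8 -157.5   10.8] gap 84.8 gf 0.0 ft [ 0.1  0.1 -0.1]
grip t 14.4 p [ 551.7 -157.3   10.9] gap 52.4 gf 60.6 ft [-3.1  1.4 11.8]
mag False t 17.9 p [627.7  97.  186.5] gap 52.2 gf 62.6 ft [ 0.3  0.8 -1.2]
rel t 19.4 p [627.   97.1 259.2] gap 85.7 gf 0.0 ft [ 0.4  1.  -0.4]
top tube z [  0   0 131   0   0   0   0   0   0   0]
scene tube z [0 0 0 0 0 0 0 0 0 0]
('top', 'R', array([ 525.2, -340.5]), array([52., 54.]))
('scene', 'W', array([460. ,  38.4]), array([55., 52.]))
('scene', 'Y', array([564.1, -51. ]), array([51., 52.]))
('scene', 'R', array([ 527.9, -336.5]), array([56., 51.]))
 t 20.4 p [500.4 -59.4 259.7] gap 85.6 gf 0.0 ft [ 1.1 -0.3 -0.2]
```

View pics/sc4.png

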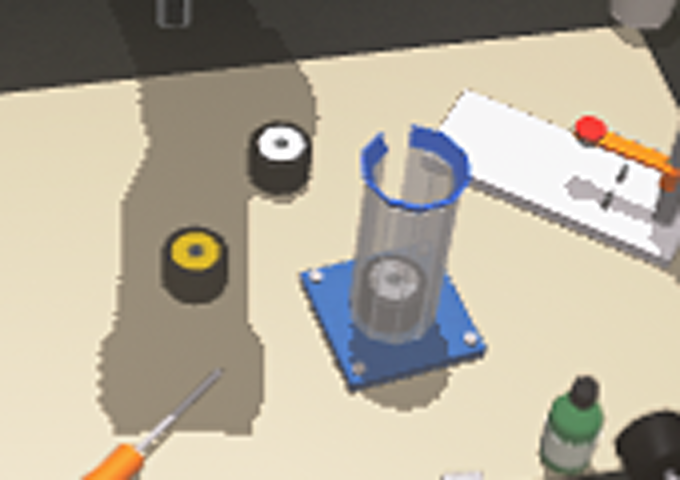

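The first white wheel sits flat at the tube's floor (crop 395,285), and the remaining wheels are unmoved.

```bash
python3 - <<'E'
from h import *
pick([459.8,38.7]); insert(); go(np.array([440,-150]),ZT)
tube()
for w in wheels(): print(w)
c=snap("scene"); cv2.imwrite("pics/sc5.png",cv2.resize(c['image'][170:290,230:400],None,fx=4,fy=4,interpolation=cv2.INTER_CUBIC)); st()
E
```

```text
down False t 22.4 p [460.2  38.7  10.6] gap 85.4 gf 0.0 ft [-0.4 -0.2 -0.1]
grip t 22.8 p [460.2  38.9  10.8] gap 52.4 gf 59.4 ft [-3.4  0.4 17.9]
mag False t 26.0 p [627.7  97.  186.5] gap 52.3 gf 62.7 ft [-0.2 -0.1 -1.1]
rel t 27.5 p [627.   97.1 259.2] gap 85.2 gf 0.0 ft [ 0.5 -0.5 -0.4]
top tube z [  0   0   0   1 168   0   0   0   0   0]
scene tube z [0 0 0 0 0 0 0 0 0 0]
('top', 'W', array([561.7, -51. ]), array([52., 50.]))
('scene', 'R', array([ 527.3, -314.5]), array([56., 50.]))
('scene', 'Y', array([562.9, -51. ]), array([55., 52.]))
 t 28.9 p [ 440.4 -149.5  259.9] gap 85.2 gf 0.0 ft [1.1 0.2 0.1]
```

View pics/sc5.png

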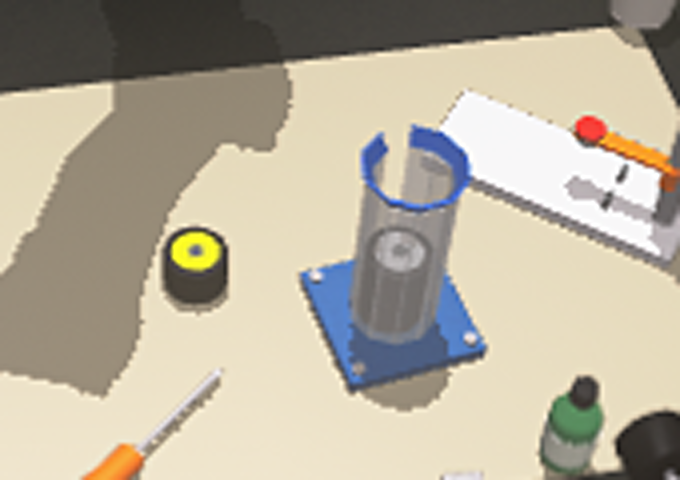

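Both whites are stacked in the tube. The red wheel shifted about 25 mm inside the tray, which is within tolerance. Now the yellow wheel goes to the gauge.

```bash
python3 - <<'E'
from h import *
pick([562.2,-51.0]); phi=GY-np.pi/2
F=ANV-120*GX
go(F,ZT,phi); ml(F,28.5); f=ml(ANV,28.5,max_speed=80,guard=12); st('in %s'%f)
f=ml(ANV,25,max_speed=20,guard=8); st('dn %s'%f); open_gripper(); wait(.3)
ml(F,26,max_speed=120); c=snap("wrist"); cv2.imwrite("pics/wr6.png",c['image']); print(gaugewheel(c)); 
P=cloud(c).reshape(-1,3);d=P[:,:2]-ANV;gx=d@GX;gy=d@GN;m=(P[:,2]>8)&(P[:,2]<20)&(gx<-60)&(gx>-140)&(abs(gy)<60); print('plate front',np.percentile(gx[m],[.5,2]),np.percentile(gy[m],[.5,99.5]))
m=(P[:,2]>62)&(P[:,2]<90)&(abs(gx)<60)&(abs(gy)<20); print('pad',m.sum(), (gx[m].min(),gx[m].max(),np.median(gy[m])) if m.any() else 0)
up(160); st()
c=snap("wrist"); cv2.imwrite("pics/wr7.png",c['image']); np.savez("pics/wr7.npz",**c); print(gaugewheel(c))
for n in("top","scene"): print(gaugewheel(snap(n)))
E
```

```text
down False t 31.0 p [562.7 -51.1  10.7] gap 85.4 gf 0.0 ft [-0.3  0.  -0.9]
grip t 31.5 p [562.6 -51.   10.9] gap 52.3 gf 60.6 ft [-2.3  1.2 12.1]
in False t 37.3 p [514.7 289.1  28.5] gap 52.2 gf 62.7 ft [-0.8  0.3 -1.1]
dn True t 37.6 p [514.9 289.3  25. ] gap 51.8 gf 63.8 ft [-1.4 -0.6  8.7]
(array([ 2. , -0.4]), np.float64(0.5), array([-18.3,  17.8]))
plate front [-123.88245824 -122.58562787] [-44.58628254  45.72749485]
pad 0 0
 t 40.5 p [438.3 197.6 159.4] gap 85.4 gf 0.0 ft [ 0.3 -0.4 -0.9]
(array([ 2.6, -0.1]), np.float64(0.4), array([-27.2,  27. ]))
(array([ 0.3, -1.4]), np.float64(0.1), array([-27.5,  -6.4]))
(array([ 4.5, -2.7]), np.float64(4.8), array([-31. ,  11.6]))
```

View pics/wr7.png

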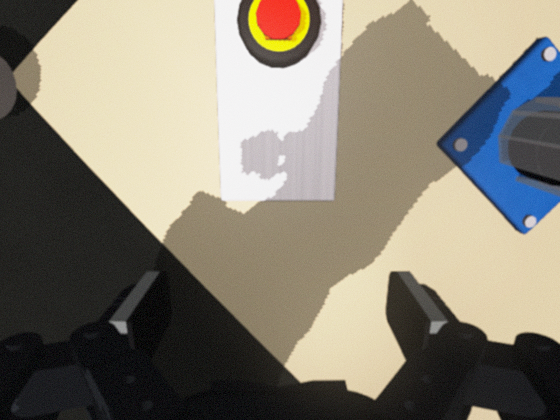

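The yellow wheel (278,18) is flat under the pad, about 2 mm from centre by the fit. Pressing now.

```bash
python3 - <<'E'
from h import *
clamp(); st('shut'); go(ANV,140,GY-np.pi/2); ml(ANV,79,max_speed=80); st()
f=ml(ANV,62,max_speed=15,guard=9); st('press %s'%f)
for i in range(3): wait(.4); st()
c=snap("scene"); cv2.imwrite("pics/sc8.png",cv2.resize(c['image'][150:270,310:480],None,fx=4,fy=4,interpolation=cv2.INTER_CUBIC)); st()
E
```

```text
shut t 41.5 p [438.6 197.7 160. ] gap -0.1 gf 0.0 ft [-0.3 -0.3 -0.5]
 t 42.9 p [515.1 289.5  79.3] gap -0.1 gf 0.0 ft [-0.1 -0.2  1.1]
press True t 43.8 p [515.  289.5  65.1] gap 0.2 gf 4.4 ft [-1.4 -0.6  8.8]
 t 44.2 p [515.  289.6  65.1] gap 0.3 gf 5.0 ft [-1.9 -0.6  9.4]
 t 44.6 p [514.9 289.5  65.1] gap 0.5 gf 5.0 ft [-1.8 -0.5 10.6]
 t 45.0 p [515.  289.5  65.1] gap 0.3 gf 5.0 ft [-1.4 -0.4 10.5]
 t 45.0 p [515.  289.5  65.1] gap -0.1 gf 5.0 ft [-1.5 -0.8  9.6]
```

View pics/sc8.png

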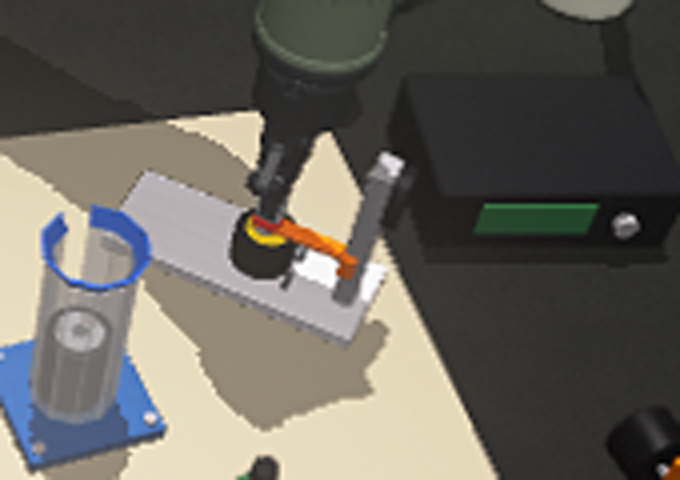

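The foot is pressed onto the wheel (crop 265,240), with the tool at 65.1 mm and about 10 N. Releasing it and fetching the yellow wheel.

```bash
python3 - <<'E'
from h import *
up(140,max_speed=60); phi=GY-np.pi/2; F=ANV-120*GX
go(F,140,phi); open_gripper()
c=snap("wrist"); w=gaugewheel(c); print(w); P=cloud(c).reshape(-1,3);d=P[:,:2]-ANV; m=(P[:,2]>62)&(P[:,2]<90)&(np.hypot(*d.T)<30); print('pad',np.median(P[m,2]) if m.any() else None)
g=ANV+w[0][0]*GX+w[0][1]*GN if np.hypot(*w[0])<12 else ANV+2*GX
ml(F,25); f=ml(g,25,max_speed=100,guard=10); st('in %s'%f)
clamp(); up(28.5,max_speed=30); f=ml(F,28.5,max_speed=100,guard=15); st('out %s'%f); up(ZT,max_speed=200); insert()
go(np.array([440,-150]),ZT); tube()
for w in wheels(): print(w)
c=snap("top"); P=cloud(c).reshape(-1,3);d=P[:,:2]-ANV; m=(P[:,2]>50)&(P[:,2]<90)&(np.hypot(*d.T)<12); print('pad top',np.median(P[m,2]))
c=snap("scene"); cv2.imwrite("pics/sc9.png",cv2.resize(c['image'][150:310,140:430],None,fx=2.7,fy=2.7,interpolation=cv2.INTER_CUBIC)); st()
E
```

```text
(array([ 2.3, -0.2]), np.float64(0.1), array([-26.6,  26.2]))
pad 74.68798929208148
in False t 50.1 p [516.3 290.6  25.1] gap 85.2 gf 0.0 ft [0.1 1.2 0.2]
out False t 52.2 p [438.5 197.5  28.5] gap 52.2 gf 62.7 ft [ 0.6  0.1 -0. ]
mag False t 55.6 p [627.7  97.  186.5] gap 51.9 gf 62.7 ft [ 1.2  0.7 -0.8]
rel t 57.1 p [627.   97.1 259.2] gap 85.4 gf 0.0 ft [-0.1  0.4  0.1]
top tube z [  0   0   0   0   0  46 180   0   0   0]
scene tube z [0 0 0 0 0 1 3 0 0 0]
('scene', 'R', array([ 527.8, -314.6]), array([55., 50.]))
pad top 74.32886701057964
 t 58.6 p [ 440.3 -149.7  259.9] gap 85.3 gf 0.0 ft [-0.6  0.6  0.4]
```

View pics/sc9.png

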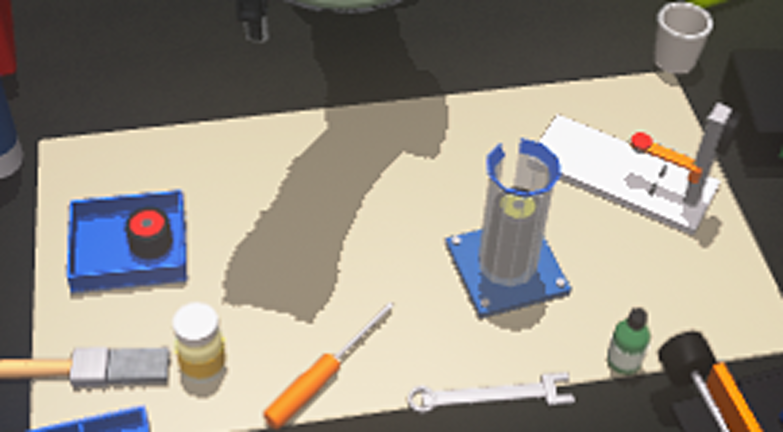

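The yellow wheel is on top in the tube (518,205), the red wheel lies in the tray (147,232), the foot is up with its pad at 74 mm, and the bystanders are undisturbed.

```bash
python3 -c "
from workcell import *
print(finish_job())"
```

```text
the job is handed in; nothing more can be done
None
```

I handed the job in at about 59 s of robot time; no verdict came back, but the last images show both white wheels in the tube with the yellow one on top, the red wheel in the tray, the foot back up after its press on the yellow wheel, and the bystanders undisturbed.

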